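# Clear the vase and hold up the battery caddy

### The arm

A 7-joint arm with a two-finger parallel gripper is mounted at the origin on the work surface. World frame = base frame: x ahead of the robot, y to its left, z up, the work surface at z = 0. Lengths are in m, angles in rad, forces in N, time in s.
With the tool pointing down it reaches from about 0.4 to 0.85 m from the base axis. Payload 6.9 kg.
Tool frame: the origin (TCP) lies midway between the tips of the shut fingers; the grasp point (between the pads) lies 19 mm behind it; z points along the fingers, y is the line along which they close (so a half turn about z gives the same grasp; the last joint's range is limited). The gripper opens to 85 mm and grips with 20 to 120 N. Pads are 22 mm wide; open, the fingers measure 114 mm over their backs; the gripper's body (76 mm by 85 mm) begins 54 mm behind the grasp point. The pads swing forward as they close: fully open they stand 13 mm farther back than shut.
Start: joints at [-1.151, 0.507, -0.238, 1.5, 0.126, 1.149, -0.155], TCP at [0.194, 0.594, 0.231] pointing down, gripper open.
Joint ranges: [-3.08, 3.08], [-0.24, 2.05], [-1.43, 1.35], [0, 2.5], [-1.52, 4.66], [0.17, 1.96], [-2.89, 2.89]. Speed limits (rad/s): [2.39, 2.39, 3.14, 3.14, 3.14, 3.14, 3.14].

### API

Orientations are given as a unit quaternion [w, x, y, z].
In Python, from rig import robot, optics, readout gives the robot as it stands (robot), with the cameras (optics) and the readings (readout).
- The arm moves only by the tool shift_gripper, called after "Request:" by a JSON object that holds its "name" and its "arguments". Schema: {"type":"object","properties":{"steps":{"type":"array","items":{"type":"array","items":{"type":"number"},"minItems":6,"maxItems":6},"minItems":1,"maxItems":10},"aperture":{"type":"number"},"clamp_n":{"type":"number"},"only":{"type":"string"},"quiet":{"type":"boolean"},"lines":{"type":"string"}},"required":["steps"],"additionalProperties":false}. steps is a list of rows, 1 to 10 of them, each of 6 numbers: dx, dy, dz in shares of 0.8 m (1.0 is 0.8 m), then a rotation vector rx, ry, rz in fractions of the full range, 1 being pi rad; each row shifts and turns the commanded pose from where the row before left it, along the tool's axes as they then stand; what a row does not reach is not made up. A row lasts 1/10 s, in which the tool goes at most 0.05 m and 0.15 rad, less where a joint would pass 70% of its speed; a pose out of reach is approached as far as the arm can. aperture is the finger opening in m, set as the call begins (left out keeps the last). The fingers move at their own pace and stop on an object; clamp_n is the grip in N (left out, the last holds). Time passes only in rows, so rows that do not move let the fingers close. The tool returns the time, the measured TCP pose, the force, the opening and the grip force at its end. only (a regular expression) keeps the lines of the reply that match it, lines (a string "A,B") keeps lines A to B, and quiet returns only ok. Shift and turn numbers lie between -1 and 1, and a call with a number outside is refused. Input that does not fit is refused with a message, and nothing moves.
- readout.sense(): the state, without advancing time (a new reading comes with each control period).
- optics.capture(name): name is "scene" or "top" or "wrist"; returns the picture (480x640x3 uint8, blue, green, red); there is no depth.
- optics.calibration(name): a dict with "fx", "fy", "cx", "cy" (pixels), "dist_coeffs" ([k1, k2, p1, p2, k3] as OpenCV has them; the pictures are not rectified), "world_to_cam" (4x4, takes a point from world to camera coordinates). Camera axes: x right, y down, z forward; pixel columns grow to the right and rows downward; lengths in m; the calibration is good to about 2 mm. A picture is of the moment at which its call begins: read the wrist's pose just before it. calibration takes no time and is no camera call; for the wrist camera it gives the pose at the moment of the call.
- robot.close_job(): hands the job in; it is judged then, once.
The state is a dict: "t": time; "qpos": joint angles; "joint_vel": joint speeds; "joint_efforts": joint torques, N m; "ee_pos": TCP position; "tcp_rot": TCP orientation; "contact_force": force on the tool from outside, world axes, zero at the start; "wrist_torque": the same for the moment, N m; "grip_width": finger opening in m; "finger_force": force on a finger pad.
Only numpy, scipy, OpenCV 4.12 (cv2) and the standard library are available. Lean on these libraries where they do the work, as an engineer would, in place of code of your own. Each camera call takes 0.05 s, during which the arm holds its last target. There are 200 camera calls.

### The job

The empty blue vase stands in front of the battery caddy: slide it sideways along the cabinet top, upright and without lifting it, from its round cork mark onto the middle of the other, empty cork mark, and let go of it. Then take the battery caddy by its orange handle, lift it gently straight up until its underside is about 12 cm above the cabinet top, and finish there still holding it in the gripper, steady and level, with both batteries in its tray and the drawer not sliding out. Leave everything else on the cabinet where it is.

Things in the scene. Friction and masses are not known exactly. Their poses are not given: they have to be found in the camera images.
- vase: loose empty blue ceramic vase, 145 mm tall, about 0.5 kg, round. Belly 86 mm across at 30 mm height, foot 72 mm; shoulder narrows to a straight neck 43 mm across from 98 to 140 mm above the foot, rim 48 mm. Origin: centre of the underside, z axis up. Starts on mark_from
- mark_from: flat cork disc with a dark rim, 110 mm across, inlaid level with the white top (no step), on which the vase stands at the start. Origin: its centre
- mark_to: the other, empty cork disc, the same look and size, to the left or to the right of the first. Origin: its centre. The vase goes here
- caddy: loose grey plastic battery caddy, 90 (x) x 150 (y) mm, about 0.45 kg in all, balanced under its handle. Drawer below, its front to -x; open tray on top: floor 56, walls 76 mm above the underside, 82 x 142 mm inside, a 12 mm rib under the handle. Origin: centre of the underside, z up. Stands behind the vase as seen from the robot, turned up to 20 degrees; x points away from the robot
- caddy_grip (a point): middle of the caddy's orange handle bar, 132 mm above the underside; axes as the caddy's. The bar runs along y, 16 mm thick (x) and 16 mm high (124 to 140 mm above the underside), with 138 mm clear between its two uprights
- caddy_drawer (a joint): opening of the caddy's white drawer in m: 0 shut, 0.06 fully out towards the caddy's -x; light running (about 0.2 N), slides out if the caddy is tipped by some 15 degrees. Starts up to 0.008 open
- battery_a_center (a point): centre of a loose black and copper battery, 14.5 mm diameter, 50 mm long, lying along the handle direction in the front half of the caddy tray
- battery_b_center (a point): centre of the same kind of battery in the rear half of the tray
- dock: fixed round white charging dock with a black top, 100 mm across, 12 mm high, on the other side from mark_to, seen from the vase. Origin: centre of the underside
- key_bowl: loose teak key bowl, 120 mm across, 45 mm high, with keys in it. Origin: centre of the underside. Bystander
- magnifier: loose steel magnifying glass lying flat, 190 mm long along its x axis, 14 mm high; origin near the middle, lens towards +x. Bystander
- glasses_case: loose green spectacles case, 60 x 160 x 40 mm. Origin: centre of the underside. Bystander

How it is judged:
On the way, in this order (a step that is already met when the one before it is completed fails the run):
1. the vase stands upright on the middle of the empty mark, released, with the caddy still on the cabinet top (horizontal distance between vase and mark_to below 0.025 m and height (world z) of vase below 0.004 m and angle between vase's own z axis and vertical below 0.08 rad and contact force between vase and the fingers below 0.1 N and height (world z) of caddy below 0.01 m), for 0.2 s.
2. the caddy is lifted clear, level, in the gripper (height (world z) of caddy above 0.09 m and angle between caddy's own z axis and vertical below 0.14 rad and contact force between caddy and the fingers above 1 N), for 0.3 s.
At the end, for the whole second after the job is handed in: Vase upright (0.08 rad) within 25 mm of the empty mark's centre; caddy held in the gripper, underside 90 to 160 mm up, level within 0.14 rad, under 20 mm/s and 0.15 rad/s, clear of vase and bowl, drawer under 25 mm open, both batteries in the tray (all of step 2 and horizontal distance between vase and mark_to below 0.025 m and height (world z) of vase below 0.004 m and angle between vase's own z axis and vertical below 0.08 rad and height (world z) of caddy below 0.16 m and linear speed of caddy below 0.02 m/s and angular speed of caddy below 0.15 rad/s and contact force between caddy and vase below 0.1 N and contact force between caddy and key_bowl below 0.1 N and value of joint caddy_drawer below 0.025 m and z of battery_a_center in the frame of caddy between 0.055 and 0.085 m and horizontal distance between each of battery_a_center, battery_b_center and caddy below 0.075 m and z of battery_b_center in the frame of caddy between 0.055 and 0.085 m); the arm keeps its last pose, push and grip.
It fails at once if the vase is lifted off the cabinet top (over 8 mm) or tipped (over 0.2 rad) (height (world z) of vase above 0.008 m or angle between vase's own z axis and vertical above 0.2 rad).
It fails at once if the caddy is tipped by more than 0.3 rad (angle between caddy's own z axis and vertical above 0.3 rad).
It fails at once if the caddy is swung up or jerked faster than 0.4 m/s (linear speed of caddy above 0.4 m/s).
It fails at once if the caddy is carried away, more than 180 mm from where it stood, instead of straight up (distance of caddy from where it was at the start of the episode above 0.18 m).
It fails at once if the key bowl, magnifying glass or spectacles case is shifted by more than 20 mm (distance of any of key_bowl, magnifier, glasses_case from where it was at the start of the episode above 0.02 m).
It also fails if it takes over 53 s, if anything falls off the work surface, if the arm or the gripper's body presses on something with over 40 N, if the wrist force passes 120 N, or if a joint passes its speed limit or range.

## Working session

There is one attempt and no reset: what is moved stays moved. The work goes in short steps, Python scripts to look and compute and a tool call to move; the robot and the scene stay as the last step left them, time stands still between calls to the robot, and variables do not carry over. Pictures are saved under pics/ and viewed, at most 10 in all, crops included, and the job is handed in when it is done.

```bash
ls; mkdir -p pics
```

Run:
```python
from rig import robot, optics, readout
import cv2,numpy as np
s=readout.sense();print(s['t'],s['ee_pos'],s['tcp_rot'],s['grip_width'])
a=optics.capture("scene");b=optics.capture("top")
cv2.imwrite('pics/scene.png',a);cv2.imwrite('pics/top.png',b)
for n in("scene","top"):
    c=optics.calibration(n);print(n,c['fx'],c['dist_coeffs'],np.round(np.linalg.inv(np.array(c['world_to_cam'])),3).tolist())
```

```text
pics
rig.py
0.0 [0.19343687 0.59377911 0.23041337] [-1.21218376e-04  1.56753407e-01  9.87637357e-01 -8.97743930e-04] 0.08561593417198281
scene 570.132266967139 [0.03078451 0.         0.         0.         0.        ] [[0.08, 0.743, -0.664, 1.486], [0.997, -0.061, 0.051, -0.175], [-0.003, -0.666, -0.746, 1.134], [0.0, 0.0, 0.0, 1.0]]
top 604.9419156668902 [-0.06518117  0.          0.          0.          0.        ] [[-0.01, -0.995, 0.103, 0.411], [-1.0, 0.011, 0.002, -0.075], [-0.003, -0.103, -0.995, 1.797], [0.0, 0.0, 0.0, 1.0]]
```

View pics/scene.png

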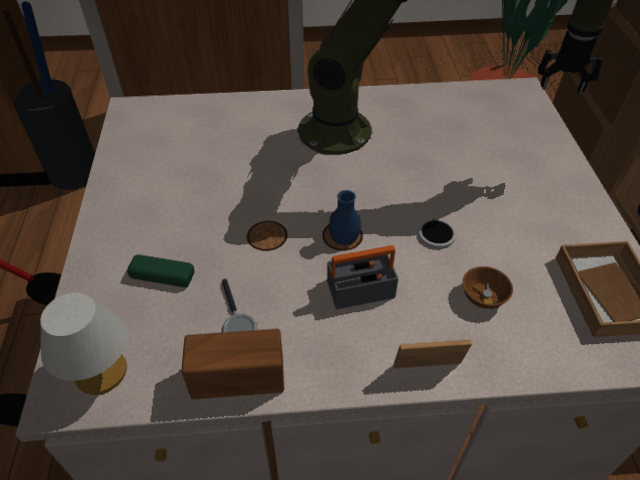

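View pics/top.png

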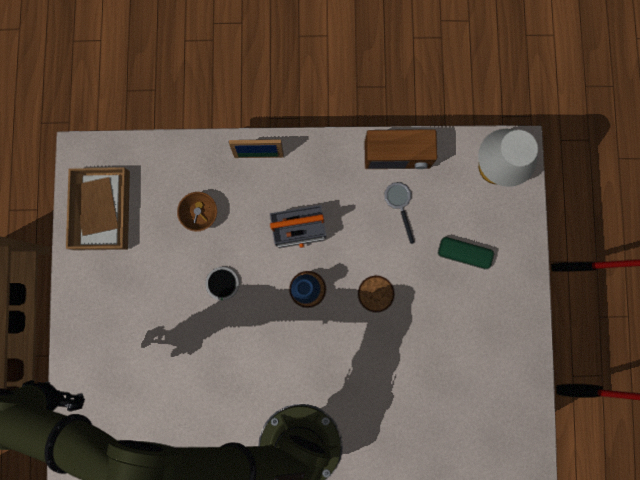

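The scene view shows the vase at (345,220), the empty mark at (267,235) towards the robot's right (-y), and the caddy handle at (363,255). In the top view these are at (306,288), (376,293) and (298,221). The dock is on the +y side.

Create h.py:
```python
import cv2,numpy as np
def ray(c,uv,z):
    K=np.array([[c['fx'],0,c['cx']],[0,c['fy'],c['cy']],[0,0,1]])
    p=cv2.undistortPoints(np.float64(uv).reshape(-1,1,2),K,np.array(c['dist_coeffs'])).reshape(-1,2)
    M=np.linalg.inv(np.array(c['world_to_cam']));d=np.c_[p,np.ones(len(p))]@M[:3,:3].T;o=M[:3,3]
    return (o+d*((z-o[2])/d[:,2])[:,None])[:,:2]
def blobs(img,lo,hi,roi,n=1):
    m=cv2.inRange(cv2.cvtColor(img,cv2.COLOR_BGR2HSV),lo,hi);k=np.zeros_like(m);x0,y0,x1,y1=roi;k[y0:y1,x0:x1]=255
    cs=cv2.findContours(m&k,cv2.RETR_EXTERNAL,cv2.CHAIN_APPROX_NONE)[0]
    return [c.reshape(-1,2).astype(float) for c in sorted(cs,key=cv2.contourArea)[::-1][:n]]
def circ(P):
    A=np.c_[2*P,np.ones(len(P))];s=np.linalg.lstsq(A,(P**2).sum(1),rcond=None)[0]
    return s[:2].round(4),round(float(np.sqrt(s[2]+s[0]**2+s[1]**2)),4)
```

Run:
```python
from h import *;from rig import robot, optics, readout
t=cv2.imread('pics/top.png');s=cv2.imread('pics/scene.png');T=optics.calibration('top');S=optics.calibration('scene')
O=((3,90,20),(22,255,255));B=((100,90,20),(125,255,255))
OH=((3,190,90),(18,255,255))
for nm,im,c,r,v,h in(('top',t,T,(350,268,405,320),(280,262,335,315),(262,200,335,250)),('scene',s,S,(240,210,295,260),(320,180,370,250),(325,240,405,275))):
    b=blobs(im,*O,r)[0];print(nm,'mark',len(b),circ(ray(c,b,0)))
    b=blobs(im,*B,v)[0];print('vase hull',circ(ray(c,b,.03)),b.min(0),b.max(0))
    b=blobs(im,*OH,h)[0].astype(np.float32);R=cv2.minAreaRect(b);p=cv2.boxPoints(R)
    z=.14; W=ray(c,p,z);print('handle',R,ray(c,[R[0]],z),'\n',W.round(4).tolist())
b=blobs(t,*O,(280,262,335,320),3)
for q in b:print('from',len(q),circ(ray(T,q,0)))
b=blobs(s,*B,(330,188,362,196))[0];print('rim scene',ray(S,[b.mean(0)],.145))
```

```text
top mark 100 (array([ 0.4403, -0.2279]), 0.0516)
vase hull (array([ 0.4564, -0.0196]), 0.04) [291. 275.] [319. 302.]
handle ((296.4615478515625, 220.77487182617188), (6.058671951293945, 52.292110443115234), 80.31121826171875) [[ 0.6401249  -0.00092971]] 
 [[0.637, 0.0718], [0.66, -0.071], [0.6433, -0.0736], [0.6203, 0.069]]
scene mark 99 (array([ 0.442 , -0.2297]), 0.0519)
vase hull (array([ 0.4196, -0.0168]), 0.0716) [329. 191.] [360. 244.]
handle ((363.4463806152344, 253.17239379882812), (5.580327033996582, 61.97572326660156), 80.7066879272461) [[ 0.64508535 -0.00282461]] 
 [[0.646, -0.0744], [0.6273, 0.07], [0.6441, 0.0692], [0.6625, -0.074]]
from 159 (array([ 0.4564, -0.0238]), 0.049)
from 2 (array([ 0.4747, -0.0139]), 0.0366)
from 2 (array([ 0.4659, -0.0147]), 0.0403)
rim scene [[ 0.44949594 -0.02101017]]
```

Careful with the scale: shifts go in shares of 0.8 m and turns go in shares of pi rad. That gives: -0.0385 m / 0.8 = -0.0481, -0.0163 m / 0.8 = -0.0204, -0.105 rad / 3.1416 = -0.0334.

Request:
{"name": "shift_gripper", "arguments": {"steps": [[0, 0, 0, 0, 0, -0.0334], [0, 0, 0, 0, 0, -0.0334], [0, 0, 0, 0, 0, -0.0334], [-0.0204, -0.0481, 0, 0, 0, 0], [-0.0204, -0.0481, 0, 0, 0, 0], [-0.0204, -0.0481, 0, 0, 0, 0], [-0.0204, -0.0481, 0, 0, 0, 0], [-0.0204, -0.0481, 0, 0, 0, 0], [-0.0204, -0.0481, 0, 0, 0, 0], [-0.0204, -0.0481, 0, 0, 0, 0]]}}

```text
t: 1.1
ee_pos: [0.308, 0.323, 0.2311]
tcp_rot: [-0.0, -0.0, 1.0, -0.0]
contact_force: [1.1, 1.1, -0.0]
grip_width: 0.0853
finger_force: 0.0
```

In the tool's units: -0.0385 m / 0.8 = -0.0481, -0.0163 m / 0.8 = -0.0204.

Request:
{"name": "shift_gripper", "arguments": {"steps": [[-0.0204, -0.0481, 0, 0, 0, 0], [-0.0204, -0.0481, 0, 0, 0, 0], [-0.0204, -0.0481, 0, 0, 0, 0], [-0.0204, -0.0481, 0, 0, 0, 0], [-0.0204, -0.0481, 0, 0, 0, 0], [-0.0204, -0.0481, 0, 0, 0, 0], [-0.0204, -0.0481, 0, 0, 0, 0], [-0.0204, -0.0481, 0, 0, 0, 0], [-0.0204, -0.0481, 0, 0, 0, 0], [0, 0, 0, 0, 0, 0]]}}

```text
t: 2.1
ee_pos: [0.4557, -0.0274, 0.231]
tcp_rot: [0.0, 0.004, 1.0, -0.001]
contact_force: [-0.9, 1.2, 0.0]
grip_width: 0.0853
finger_force: 0.0
```

Run:
```python
from rig import robot, optics, readout
import cv2
print(readout.sense()['qpos']);cv2.imwrite('pics/w1.png',optics.capture('wrist'))
```

```text
[ 0.03020998  0.24397808 -0.03263032  1.92285955  0.0126121   0.97451068
  1.55444397]
```

View pics/w1.png

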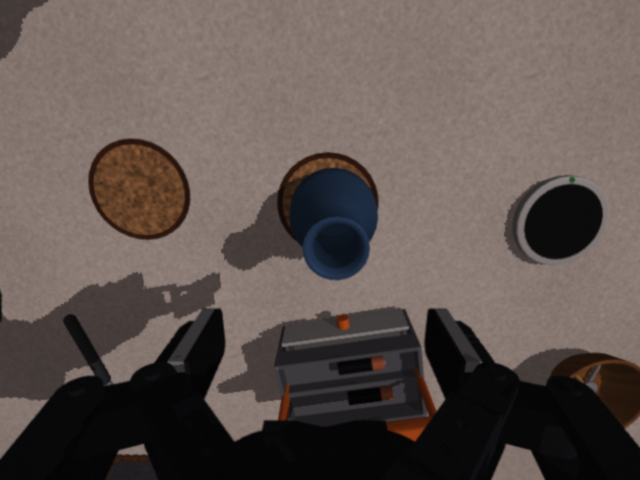

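The wrist view shows the rim at (336,248), the empty mark at (139,189), and both batteries in the tray. Now I'll refine with rays.

Run:
```python
from h import *;from rig import robot, optics, readout
w=cv2.imread('pics/w1.png');C=optics.calibration('wrist')
b=blobs(w,(3,60,10),(22,255,255),(80,130,200,250))[0];print('mark',circ(ray(C,b,0)))
b=blobs(w,(100,60,10),(125,255,255),(270,150,400,290))[0]
lo=b[b[:,1]>250];print('rim',circ(ray(C,lo,.145)))
up=b[b[:,1]<205];print('belly?',circ(ray(C,up,.03)),b.min(0),b.max(0))
print(np.linalg.inv(np.array(C['world_to_cam'])).round(3).tolist(),readout.sense()['ee_pos'])
```

```text
mark (array([ 0.4394, -0.2234]), 0.0541)
rim (array([ 0.4546, -0.0171]), 0.0224)
belly? (array([ 0.4563, -0.0164]), 0.0421) [290. 169.] [376. 279.]
[[0.006, 0.949, 0.315, 0.374], [1.0, -0.005, -0.002, -0.024], [-0.0, 0.315, -0.949, 0.372], [0.0, 0.0, 0.0, 1.0]] [ 0.45474454 -0.02431154  0.23084564]
```

In the tool's units: 0.03 m / 0.8 = 0.0375, 0.02 m / 0.8 = 0.025.

Request:
{"name": "shift_gripper", "arguments": {"steps": [[0, 0.0063, 0.025, 0, 0, 0], [0, 0, 0.0375, 0, 0, 0], [0, 0, 0.0375, 0, 0, 0], [0, 0, 0.0375, 0, 0, 0], [0, 0, 0.0238, 0, 0, 0], [0, 0, 0, 0, 0, 0], [0, 0, 0, 0, 0, 0], [0, 0, 0, 0, 0, 0]]}}

```text
t: 2.95
ee_pos: [0.4551, -0.0161, 0.1033]
tcp_rot: [0.001, -0.0, 1.0, 0.0]
contact_force: [0.1, 0.7, 0.0]
grip_width: 0.0856
finger_force: 0.0
```

Request:
{"name": "shift_gripper", "arguments": {"steps": [[0, 0, 0, 0, 0, 0], [0, 0, 0, 0, 0, 0], [0, 0, 0, 0, 0, 0], [0, 0, 0, 0, 0, 0], [0, 0, 0, 0, 0, 0], [0, 0, 0, 0, 0, 0], [0, 0, 0, 0, 0, 0], [0, 0, 0, 0, 0, 0]], "aperture": 0.03, "clamp_n": 30}}

```text
t: 3.75
ee_pos: [0.4551, -0.0172, 0.103]
tcp_rot: [0.001, 0.0, 1.0, -0.0]
contact_force: [-0.8, -2.1, 7.1]
grip_width: 0.046
finger_force: 30.0
```

In the tool's units: -0.01 m / 0.8 = -0.0125, 0.0007 m / 0.8 = 0.0009.

Request:
{"name": "shift_gripper", "arguments": {"steps": [[0, -0.005, 0, 0, 0, 0], [0.0006, -0.01, 0, 0, 0, 0], [0.0009, -0.0125, 0, 0, 0, 0], [0.0009, -0.0125, 0, 0, 0, 0], [0.0009, -0.0125, 0, 0, 0, 0], [0.0009, -0.0125, 0, 0, 0, 0], [0.0009, -0.0125, 0, 0, 0, 0], [0.0009, -0.0125, 0, 0, 0, 0], [0.0009, -0.0125, 0, 0, 0, 0], [0.0009, -0.0125, 0, 0, 0, 0]]}}

```text
t: 4.75
ee_pos: [0.4486, -0.1071, 0.1024]
tcp_rot: [0.0, -0.001, 1.0, 0.001]
contact_force: [0.1, 6.2, 4.2]
grip_width: 0.0461
finger_force: 30.9
```

Run:
```python
from rig import robot, optics, readout
import cv2
cv2.imwrite('pics/s2.png',optics.capture('scene')[150:300,200:450].repeat(3,0).repeat(3,1))
```

```text
(no output)
```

View pics/s2.png

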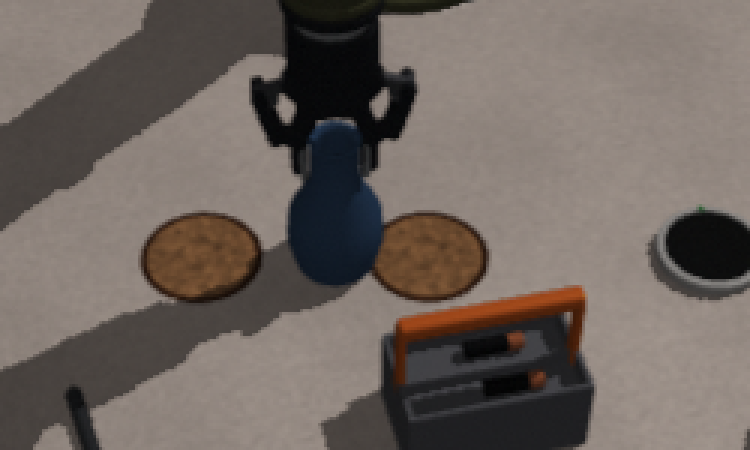

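The vase slides upright in the grip, about half way, and the caddy is undisturbed. I'll continue.

In the tool's units: -0.012 m / 0.8 = -0.015, -0.008 m / 0.8 = -0.01.

Request:
{"name": "shift_gripper", "arguments": {"steps": [[0.0009, -0.015, 0, 0, 0, 0], [0.0009, -0.015, 0, 0, 0, 0], [0.0009, -0.015, 0, 0, 0, 0], [0.0009, -0.015, 0, 0, 0, 0], [0.0009, -0.015, 0, 0, 0, 0], [0.0009, -0.015, 0, 0, 0, 0], [0.0009, -0.015, 0, 0, 0, 0], [0.0009, -0.015, 0, 0, 0, 0], [0.0009, -0.015, 0, 0, 0, 0], [0.0009, -0.01, 0, 0, 0, 0]]}}

```text
t: 5.8
ee_pos: [0.4414, -0.2233, 0.1023]
tcp_rot: [-0.0, -0.001, 1.0, 0.001]
contact_force: [1.8, 7.7, 5.5]
grip_width: 0.0462
finger_force: 31.3
```

Request:
{"name": "shift_gripper", "arguments": {"steps": [[0, 0, 0, 0, 0, 0], [0, 0, 0, 0, 0, 0], [0, 0, 0, 0, 0, 0]]}}

```text
t: 6.1
ee_pos: [0.4413, -0.2243, 0.1024]
tcp_rot: [-0.0, -0.0, 1.0, 0.0]
contact_force: [-0.6, 3.4, 4.3]
grip_width: 0.0458
finger_force: 31.3
```

Run:
```python
from h import *;from rig import robot, optics, readout
t=optics.capture('top');s=optics.capture('scene');cv2.imwrite('pics/t3.png',t);cv2.imwrite('pics/s3.png',s)
T=optics.calibration('top');S=optics.calibration('scene')
for n,im,c,r in(('top',t,T,(280,262,335,320)),('scene',s,S,(315,210,370,260))):
    b=blobs(im,(3,90,20),(22,255,255),r)[0];print(n,'from',circ(ray(c,b,0)))
cv2.imwrite('pics/s3c.png',s[150:300,180:430].repeat(3,0).repeat(3,1))
```

```text
top from (array([ 0.4561, -0.0255]), 0.0517)
scene from (array([ 0.4577, -0.0274]), 0.0518)
```

View pics/s3c.png

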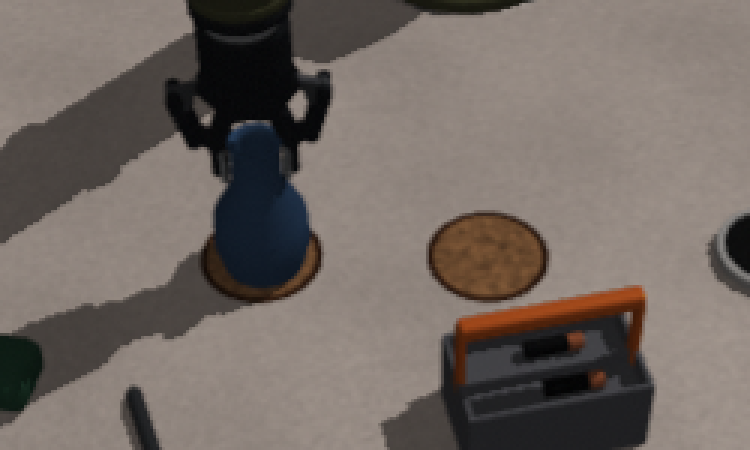

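The vase stands centred on the target mark (crop (262,250)), upright. I'll release and retreat up.

Request:
{"name": "shift_gripper", "arguments": {"steps": [[0, 0, 0, 0, 0, 0], [0, 0, 0, 0, 0, 0], [0, 0, 0, 0, 0, 0], [0, 0, 0, 0, 0, 0], [0, 0, 0, 0, 0, 0], [0, 0, 0, 0, 0, 0], [0, 0, 0, 0, 0, 0]], "aperture": 0.085}}

```text
t: 6.9
ee_pos: [0.4414, -0.2247, 0.1023]
tcp_rot: [-0.0, -0.0, 1.0, -0.0]
contact_force: [-0.3, -0.4, 0.0]
grip_width: 0.0849
finger_force: 0.0
```

Request:
{"name": "shift_gripper", "arguments": {"steps": [[0, 0, -0.0125, 0, 0, 0], [0, 0, -0.0375, 0, 0, 0], [0, 0, -0.0375, 0, 0, 0], [0, 0, -0.0375, 0, 0, 0], [0, 0, -0.0375, 0, 0, 0], [0, 0, -0.025, 0, 0, 0], [0, 0, 0, 0, 0, 0], [0, 0, 0, 0, 0, 0], [0, 0, 0, 0, 0, 0]]}}

```text
t: 7.8
ee_pos: [0.4408, -0.2244, 0.2516]
tcp_rot: [-0.001, -0.0, 1.0, 0.0]
contact_force: [0.8, 0.5, -0.6]
grip_width: 0.085
finger_force: 0.0
```

Run:
```python
from h import *;from rig import robot, optics, readout
t=optics.capture('wrist');C=optics.calibration('wrist');cv2.imwrite('pics/w4.png',t)
print(readout.sense()['qpos'])
```

```text
[ 0.45757395  0.2844695  -0.04806546  1.80052448  0.01543983  1.058838
  1.97488257]
```

View pics/w4.png

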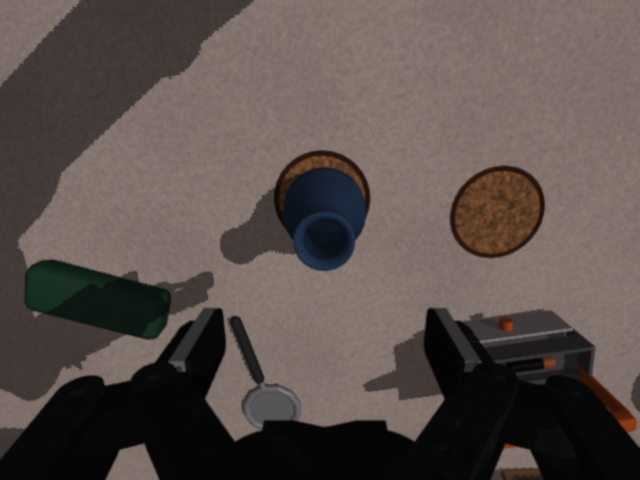

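The vase is centred on its mark, rim at (324,241), released. The handle is at about (605,395). I'll go near the handle and turn.

In the tool's units: -0.036 m / 0.8 = -0.045, 0.0243 m / 0.8 = 0.0304.

Request:
{"name": "shift_gripper", "arguments": {"steps": [[-0.025, 0.0169, 0, 0, 0, 0], [-0.045, 0.0304, 0, 0, 0, 0], [-0.045, 0.0304, 0, 0, 0, 0], [-0.045, 0.0304, 0, 0, 0, 0], [-0.045, 0.0304, 0, 0, 0, 0], [-0.045, 0.0304, 0, 0, 0, 0]]}}

```text
t: 8.45
ee_pos: [0.6422, -0.0885, 0.251]
tcp_rot: [-0.001, -0.0, 1.0, 0.0]
contact_force: [1.0, -0.2, 0.8]
grip_width: 0.0855
finger_force: 0.0
```

Request:
{"name": "shift_gripper", "arguments": {"steps": [[0, 0, 0, 0, 0, 0.0454], [0, 0, 0, 0, 0, 0.0454], [0, 0, 0, 0, 0, 0.0454], [0, 0, 0, 0, 0, 0.0454], [0, 0, 0, 0, 0, 0.0454], [0, 0, 0, 0, 0, 0.0454], [0, 0, 0, 0, 0, 0.0454], [0, 0, 0, 0, 0, 0.0454], [0, 0, 0, 0, 0, 0.0454], [0, 0, 0, 0, 0, 0.0454]]}}

```text
t: 9.45
ee_pos: [0.6409, -0.0895, 0.2509]
tcp_rot: [-0.001, 0.656, 0.755, -0.001]
contact_force: [0.0, 0.1, 0.7]
grip_width: 0.0851
finger_force: 0.0
```

Request:
{"name": "shift_gripper", "arguments": {"steps": [[0, 0, 0, 0, 0, 0], [0, 0, 0, 0, 0, 0], [0, 0, 0, 0, 0, 0]]}}

```text
t: 9.75
ee_pos: [0.6412, -0.0896, 0.2518]
tcp_rot: [-0.0, 0.653, 0.758, -0.0]
contact_force: [0.3, -0.2, 0.9]
grip_width: 0.0853
finger_force: 0.0
```

Run:
```python
from h import *;from rig import robot, optics, readout
C=optics.calibration('wrist');t=optics.capture('wrist');cv2.imwrite('pics/w5.png',t)
b=blobs(t,(3,170,60),(18,255,255),(0,0,640,480))[0].astype(np.float32);R=cv2.minAreaRect(b);print(R)
P=cv2.boxPoints(R);print(ray(C,P,.14).round(4).tolist(),ray(C,[R[0]],.14));print(readout.sense()['qpos'])
```

```text
((342.4999694824219, 108.49998474121094), (216.99996948242188, 24.999996185302734), 90.0)
[[0.622, 0.0642], [0.6374, 0.0665], [0.6615, -0.0708], [0.6431, -0.0735]] [[0.64000165 0.00241403]]
[-0.05547545  0.53765858  0.27240084  1.40516305 -0.14732638  1.21925712
  0.37854395]
```

View pics/w5.png

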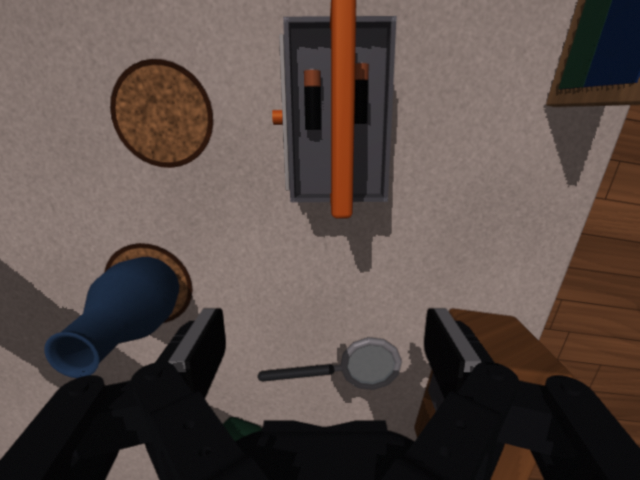

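The bar runs along column 343 from row 0 to 217, nearly parallel to the tool's x axis, and both batteries are visible. The bar centre is about (0.641, -0.001). I'll move over it and descend.

In the tool's units: 0.022 m / 0.8 = 0.0275, 0.0035 m / 0.8 = 0.0044, -0.012 rad / 3.1416 = -0.0038.

Request:
{"name": "shift_gripper", "arguments": {"steps": [[0.0275, 0.0038, 0, 0, 0, 0], [0.0275, 0.0038, 0, 0, 0, 0], [0.0275, 0.0038, 0, 0, 0, 0], [0.0275, 0.0044, 0, 0, 0, -0.0038], [0, 0, 0, 0, 0, 0], [0, 0, 0, 0, 0, 0]]}}

```text
t: 10.4
ee_pos: [0.641, -0.0008, 0.2522]
tcp_rot: [0.0, 0.649, 0.761, -0.0]
contact_force: [-0.0, 0.1, -0.6]
grip_width: 0.0853
finger_force: 0.0
```

Request:
{"name": "shift_gripper", "arguments": {"steps": [[0, 0, 0.025, 0, 0, 0], [0, 0, 0.0375, 0, 0, 0], [0, 0, 0.0375, 0, 0, 0], [0, 0, 0.0375, 0, 0, 0], [0, 0, 0.025, 0, 0, 0], [0, 0, 0.0125, 0, 0, 0], [0, 0, 0, 0, 0, 0], [0, 0, 0, 0, 0, 0], [0, 0, 0, 0, 0, 0]]}}

```text
t: 11.3
ee_pos: [0.6419, -0.0012, 0.1137]
tcp_rot: [0.001, 0.65, 0.76, 0.001]
contact_force: [-0.5, 0.3, 0.5]
grip_width: 0.0851
finger_force: 0.0
```

Run:
```python
from h import *;from rig import robot, optics, readout
s=optics.capture('scene');cv2.imwrite('pics/s6.png',s[170:320,270:470].repeat(4,0).repeat(4,1))
```

```text
(no output)
```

View pics/s6.png

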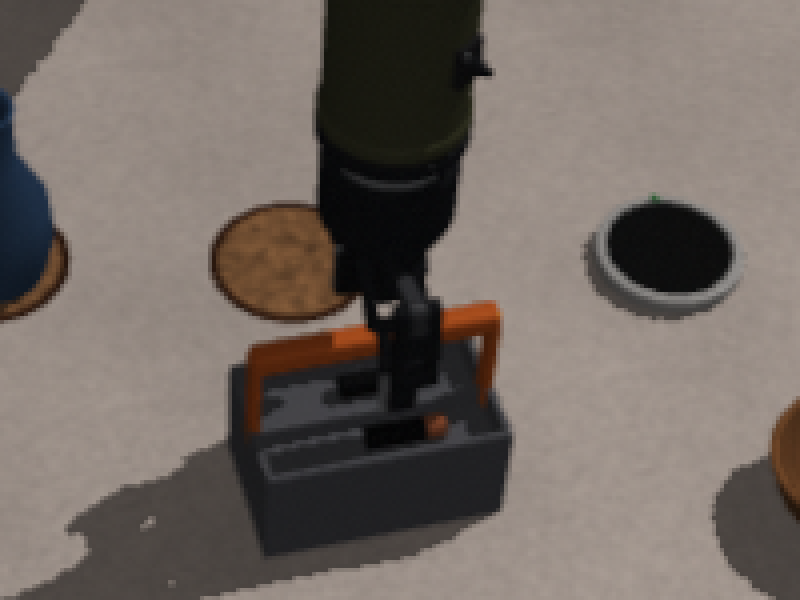

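The gripper straddles the bar at about its middle (410,330), with the finger offset explained by parallax. I'll close gently.

Request:
{"name": "shift_gripper", "arguments": {"steps": [[0, 0, 0, 0, 0, 0], [0, 0, 0, 0, 0, 0], [0, 0, 0, 0, 0, 0], [0, 0, 0, 0, 0, 0], [0, 0, 0, 0, 0, 0], [0, 0, 0, 0, 0, 0], [0, 0, 0, 0, 0, 0], [0, 0, 0, 0, 0, 0], [0, 0, 0, 0, 0, 0], [0, 0, 0, 0, 0, 0]], "aperture": 0.005, "clamp_n": 30}}

```text
t: 12.35
ee_pos: [0.6409, -0.0008, 0.1124]
tcp_rot: [-0.0, 0.649, 0.76, -0.0]
contact_force: [-1.8, -0.3, 3.1]
grip_width: 0.0149
finger_force: 31.9
```

Request:
{"name": "shift_gripper", "arguments": {"steps": [[0, 0, 0, 0, 0, 0], [0, 0, 0, 0, 0, 0], [0, 0, 0, 0, 0, 0], [0, 0, 0, 0, 0, 0]], "clamp_n": 45}}

```text
t: 12.75
ee_pos: [0.6409, -0.0008, 0.1124]
tcp_rot: [-0.0, 0.649, 0.76, -0.0]
contact_force: [-4.0, 0.0, 4.2]
grip_width: 0.0155
finger_force: 44.9
```

Firm hold at 15.5 mm on the bar. I'll lift gently, 10 rows of 3 mm or so first, then on up to 12 cm.

Request:
{"name": "shift_gripper", "arguments": {"steps": [[0, 0, -0.0013, 0, 0, 0], [0, 0, -0.0025, 0, 0, 0], [0, 0, -0.0038, 0, 0, 0], [0, 0, -0.005, 0, 0, 0], [0, 0, -0.0063, 0, 0, 0], [0, 0, -0.0063, 0, 0, 0], [0, 0, -0.0063, 0, 0, 0], [0, 0, -0.005, 0, 0, 0], [0, 0, -0.0025, 0, 0, 0], [0, 0, 0, 0, 0, 0]]}}

```text
t: 13.75
ee_pos: [0.6412, -0.0008, 0.1437]
tcp_rot: [0.0, 0.649, 0.76, 0.0]
contact_force: [-0.5, 0.1, -3.9]
grip_width: 0.0152
finger_force: 43.9
```

Run:
```python
from h import *;from rig import robot, optics, readout
s=optics.capture('scene');cv2.imwrite('pics/s7.png',s[170:320,270:470].repeat(4,0).repeat(4,1))
```

```text
(no output)
```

View pics/s7.png

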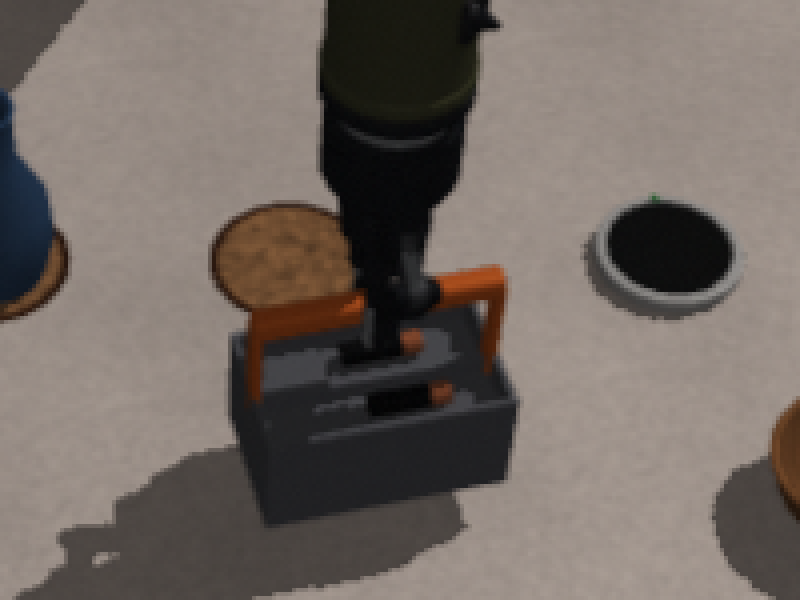

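The caddy hangs level about 31 mm up with both batteries in place (370,352 and 410,398). I'll lift it the remaining 89 mm.

In the tool's units: -0.01 m / 0.8 = -0.0125, -0.009 m / 0.8 = -0.0113.

Request:
{"name": "shift_gripper", "arguments": {"steps": [[0, 0, -0.0038, 0, 0, 0], [0, 0, -0.0075, 0, 0, 0], [0, 0, -0.0113, 0, 0, 0], [0, 0, -0.0125, 0, 0, 0], [0, 0, -0.0125, 0, 0, 0], [0, 0, -0.0125, 0, 0, 0], [0, 0, -0.0125, 0, 0, 0], [0, 0, -0.0125, 0, 0, 0], [0, 0, -0.0113, 0, 0, 0], [0, 0, -0.0088, 0, 0, 0]]}}

```text
t: 14.8
ee_pos: [0.6412, -0.0008, 0.2283]
tcp_rot: [0.0, 0.649, 0.76, 0.0]
contact_force: [0.4, -0.0, -4.1]
grip_width: 0.0155
finger_force: 44.0
```

Request:
{"name": "shift_gripper", "arguments": {"steps": [[0, 0, -0.005, 0, 0, 0], [0, 0, -0.0013, 0, 0, 0], [0, 0, 0, 0, 0, 0], [0, 0, 0, 0, 0, 0], [0, 0, 0, 0, 0, 0], [0, 0, 0, 0, 0, 0], [0, 0, 0, 0, 0, 0], [0, 0, 0, 0, 0, 0], [0, 0, 0, 0, 0, 0], [0, 0, 0, 0, 0, 0]]}}

```text
t: 15.8
ee_pos: [0.641, -0.0008, 0.2323]
tcp_rot: [-0.0, 0.649, 0.76, -0.0]
contact_force: [0.3, 0.3, -3.6]
grip_width: 0.0154
finger_force: 44.0
```

Run:
```python
from h import *;from rig import robot, optics, readout
s=optics.capture('scene');cv2.imwrite('pics/s8.png',s[150:300,240:440].repeat(4,0).repeat(4,1))
```

```text
(no output)
```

View pics/s8.png

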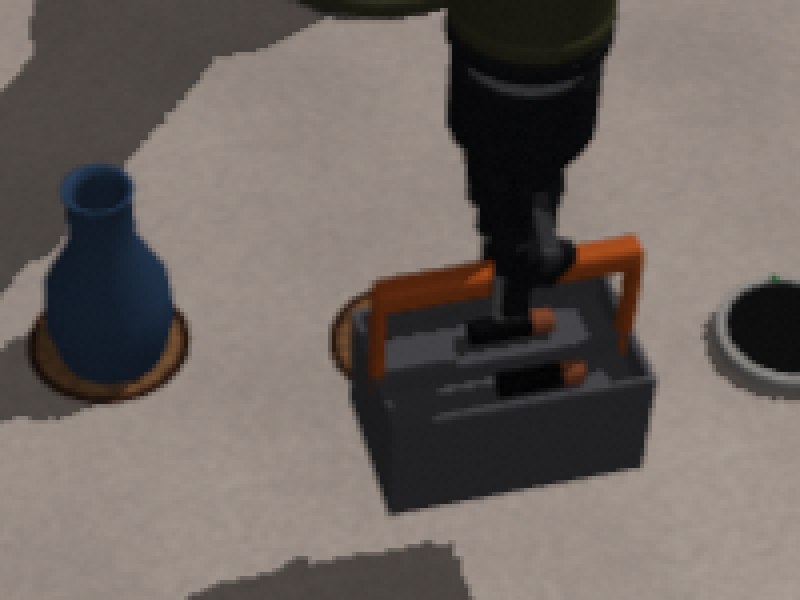

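The caddy is about 120 mm up, level and steady, with both batteries in the tray (500,328 and 540,378), and the vase is centred on its mark at (108,345). Handing in.

```bash
python3 -c "
from rig import robot, optics, readout
print(robot.close_job())"
```

```text
the job is handed in; nothing more can be done
None
```

The job is handed in, with no verdict printed: the vase is released on the empty mark (measured within about 5 mm of its centre), and the caddy is held about 12 cm up, steady and level, with both batteries in its tray; the drawer front was out of view in the last pictures, so I did not check it directly.

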